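# Hang the template between its neighbours and drop the lid

### The job

Put the blue routing template away: take it out of the wooden rest and hang it in the green case by both its hooks, squarely on the two rails, in the gap between the red and the yellow template, without shoving those two along the rails, lifting them or knocking them down. Then let go and tip the open lid of the case over so that it falls shut.

Things in the scene. Friction and masses are not known exactly. Their poses are not given: they have to be found in the camera images.
- blue_template_tab (a point): Middle of the blue template's upright grip tab: 40 mm wide along the bar, 12 thick, 50 tall, on top of the bar. 25 mm above the bar's top, 35 above its underside, 110 above the foot. Axes as the template's (y along the bar). It starts upright in the rest, foot 12 mm above the table; lift it straight up.
- red_template_tab (a point): Middle of the red template's upright grip tab: 40 mm wide along the bar, 12 thick, 50 tall, on top of the bar. 25 mm above the bar's top, 35 above its underside, 110 above the foot. Axes as the template's (y along the bar). It hangs in the case on the side away from the lid's hinge.
- yellow_template_tab (a point): Middle of the yellow template's upright grip tab: 40 mm wide along the bar, 12 thick, 50 tall, on top of the bar. 25 mm above the bar's top, 35 above its underside, 110 above the foot. Axes as the template's (y along the bar). It hangs in the case on the hinge side, 60 to 88 mm from the red one, middle to middle.
- rest: wooden block 60 x 145 mm, 45 mm tall, fixed, with a slot 10 mm wide, 120 mm long and 33 mm deep along its y axis, in which the blue template stands. Origin: centre of its underside.
- case: green steel case, open above, fixed: 170 mm long (x), 188 wide (y), 160 tall, walls 6. Origin: centre of its underside, on the table; +x to the hinged rim (robot's left). Inside, two steel rails 8 mm thick run along x at y = -65 and +65 mm, tops 92 mm above the table. A hung template has its bar along y, its tab's middle at y = 0, 127 mm above the table, and its top 8 mm below the rim.
- lid_edge (a point): middle of the free edge of the lid, half-way through its thickness. The lid is a flat green plate 7 mm thick, 174 mm from hinge to edge, 188 mm wide, 0.25 kg. Standing open it leans away from the case, past upright, its edge about 330 mm above the table and its outer face looking away from the case.
- lid_hinge (a point): middle of the lid's hinge axis, on the case's +x rim, 160 mm above the table; the axis runs along the case's y.
- lid (a joint): angle of the lid, rad: 0 shut, 1.57 upright, 1.82 fully open (its stop, where it starts leaning by its own weight). Nearly free: below about 1.5 it falls shut by its own weight.
- blue_template: The blue template, ~0.1-0.17 kg, loose: plastic plate 6 mm thick, 115 wide, 75 tall, with windows; on it a dark steel hanger bar 158 long, 8 thick, 10 high, its ends turned down as hook lips 14 mm deep; between lip and plate, from 57.5 to 72.5 mm either side of the middle, a 15 mm notch drops over a rail. Origin: centre of the foot; x through the thickness, y along the bar, z up.
- red_template: The red template, ~0.1-0.17 kg, loose: plastic plate 6 mm thick, 115 wide, 75 tall, with windows; on it a dark steel hanger bar 158 long, 8 thick, 10 high, its ends turned down as hook lips 14 mm deep; between lip and plate, from 57.5 to 72.5 mm either side of the middle, a 15 mm notch drops over a rail. Origin: centre of the foot; x through the thickness, y along the bar, z up.
- yellow_template: The yellow template, ~0.1-0.17 kg, loose: plastic plate 6 mm thick, 115 wide, 75 tall, with windows; on it a dark steel hanger bar 158 long, 8 thick, 10 high, its ends turned down as hook lips 14 mm deep; between lip and plate, from 57.5 to 72.5 mm either side of the middle, a 15 mm notch drops over a rail. Origin: centre of the foot; x through the thickness, y along the bar, z up.

How it is judged:
By the outcome, as a careful person would: the job done as asked, in the order asked, and still so for the second after the job is handed in, with the robot touching nothing.
It also fails if it takes over 62 s, if anything falls off the work surface, if the arm or the gripper's body presses on something with over 40 N, if the wrist force passes 120 N, or if a joint passes its speed limit or range.

### The arm

A 7-joint arm with a two-finger parallel gripper is mounted at the origin on a cart in front of the work surface, level with it; the furniture and walls round the work are solid. World frame = base frame: x ahead of the robot, y to its left, z up, the work surface at z = 0. Lengths are in mm, angles in degrees, forces in N, time in s.
With the tool pointing down it reaches from about 350 to 900 mm from the base axis. Payload 8.1 kg.
Tool frame: the origin (TCP) lies on the centre line of the jaws, within the pads' length; the fingertips stand 25 mm ahead of it and the grasp point (between the pads) lies 6 mm ahead of it; z points along the fingers, y is the line along which they close (so a half turn about z gives the same grasp; the last joint's range is limited). The gripper opens to 85 mm and grips with 20 to 120 N. Pads are 22 mm wide; open, the fingers measure 114 mm over their backs; the gripper's body (76 mm by 85 mm) begins 54 mm behind the grasp point. The pads swing forward as they close: fully open they stand 13 mm farther back than shut.
Start: joints at [66.314, 24.895, 1.432, 90.138, -0.665, 64.973, -4.303], TCP at [191.114, -595.076, 256.323] pointing down, gripper open.
Joint ranges: [-149.89, 149.89], [-25.12, 119.58], [-72.63, 75.52], [4.76, 147.25], [-75.54, 255.54], [6.69, 114.76], [-157.13, 157.13]. Speed limits (degrees/s): [127.2, 127.2, 172.46, 172.46, 180, 180, 180].

### API

Orientations are given as a 3x3 rotation matrix whose columns are the frame's x, y, z axes.
In Python, from cell import * gives the robot as it stands. The module is installed in compiled form; this text tells all that it offers.
- The arm moves only by the tool send_rows, never from a script. Its argument "targets" is a list of rows, each a list of 2 entries, a list of its own where there are three numbers: the shift along the tool's x, y, z each as a share of 0.04 m, from -1 to 1, then the turn about the tool's z as a share of 0.12 rad, from -1 to 1. In form: [[[tx, ty, tz], twist], ...]. A call has 1 to 20 rows; each row shifts and turns the commanded pose from where the row before left it, along the tool's axes as they then stand; what a row does not reach is not made up. A row lasts 1/8 s, in which the tool goes at most 62.5 mm and 10.7 degrees, less where a joint would pass 70% of its speed; a pose out of reach is approached as far as the arm can. A call with a number of a shift or a turn outside -1 to 1 is refused whole. A call with a gripper value outside its range is refused whole. "jaw" is the gripper command: -1 is fully open, 1 is shut, values between are in proportion, set as the call begins (left out, the last holds). The fingers move at their own pace and stop on an object; the grip force is fixed at half the most. Time passes only in rows, so rows that do not move let the fingers close. It gives the time, the measured TCP pose, the force, the opening and the grip force at its end, in the units of the state.
- read_state(): the state, without advancing time (a new reading comes with each control period).
- camera(name): name is "scene" or "top" or "wrist"; returns a dict with "color" (480x640x3 uint8, red, green, blue), "range_z" (480x640 float32, mm along the optical axis (not along the pixel's ray), 0 where there is no reading), "fx", "fy", "cx", "cy" (pixels), "eye" and "attitude" of the camera in the world. Camera axes: x right, y up, looking along -z (the intrinsics and any distortion apply to the point x, -y, -z); pixel columns grow to the right and rows downward; lengths in mm; the calibration is good to about 2 mm. A picture is of the moment at which its call begins.
- finish_job(): hands the job in; it is judged then, once.
The state is a dict: "time_s": time; "joint_pos": joint angles; "dq": joint speeds; "joint_efforts": joint torques, N m; "position": TCP position; "tool_rot": TCP orientation; "wrist_force": force on the tool from outside, world axes, zero at the start; "moment": the same for the moment, N m; "grip_width": finger opening in mm; "grip_force": force on a finger pad.
Only numpy, scipy, OpenCV 4.12 (cv2) and the standard library are available. Lean on these libraries where they do the work, as an engineer would, in place of code of your own. Each camera call takes 0.05 s, during which the arm holds its last target. There are 200 camera calls.

## Working session

There is one attempt and no reset: what is moved stays moved. The work goes in short steps, Python scripts to look and compute and a tool call to move; the robot and the scene stay as the last step left them, time stands still between calls to the robot, and variables do not carry over. Pictures are saved under pics/ and viewed, at most 10 in all, crops included, and the job is handed in when it is done.

Besides the shell and the picture viewer there is one more tool, called as name(argument=value, ...), one argument or row to a line, values as JSON. send_rows: Moves the arm, as the interface text tells. Shift numbers are shares of 0.04 m and turn numbers shares of 0.12 rad, none past 1 either way. Its arguments: {"type":"object","properties":{"targets":{"type":"array"},"jaw":{"type":"number"}},"required":["targets"]}

```bash
mkdir -p pics
cat > h.py <<'E'
from cell import *
import numpy as np, cv2
np.set_printoptions(precision=3,suppress=True)
def pts(c):
    v,u=np.mgrid[0:480,0:640]; z=c["range_z"]
    p=np.stack([(u-c["cx"])/c["fx"]*z,-(v-c["cy"])/c["fy"]*z,-z],-1)
    P=p@np.array(c["attitude"]).T+np.array(c["eye"]); P[z<=0]=np.nan
    return P
def save(c,n): cv2.imwrite("pics/"+n,c["color"][:,:,::-1])
def hsv(c): return cv2.cvtColor(c["color"],cv2.COLOR_RGB2HSV)
E
python3 - <<'E'
from h import *
for n in ["scene","top"]:
    c=camera(n); save(c,n+"0.png"); print(n,c["fx"],c["cx"],c["cy"],c["eye"],c["attitude"])
    np.savez("/tmp/"+n+".npz",**c)
s=read_state();print(s["position"],s["tool_rot"],s["wrist_force"],s["grip_width"],s["time_s"])
E
```

```text
scene 512.5359166988253 316.1788381531906 241.63908041263213 [ 700.434 -351.525  750.679] [[ 0.92  -0.3    0.253]
 [ 0.392  0.687 -0.611]
 [ 0.01   0.661  0.75 ]]
top 494.495542118082 312.6925159484724 243.80466760467593 [ -8.559 304.661 782.777] [[-0.275  0.745 -0.607]
 [-0.961 -0.203  0.186]
 [ 0.015  0.635  0.772]]
[ 190.975 -594.679  255.626] [[ 0.952  0.306 -0.001]
 [ 0.306 -0.952  0.001]
 [-0.    -0.001 -1.   ]] [ 0.393  0.409 -0.64 ] 85.61042582467428 0.1
```

View pics/scene0.png

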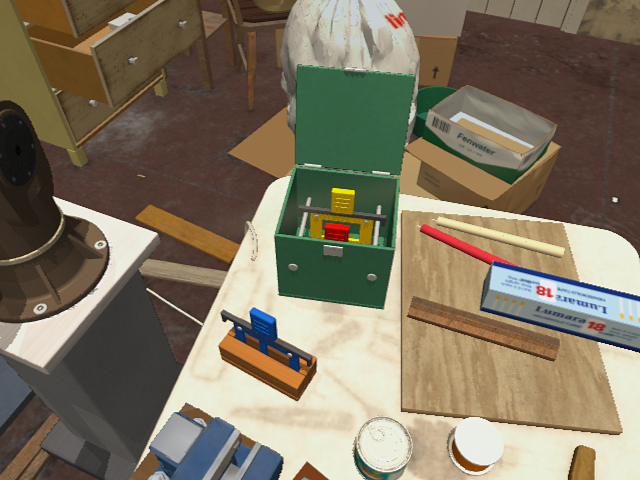

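View pics/top0.png

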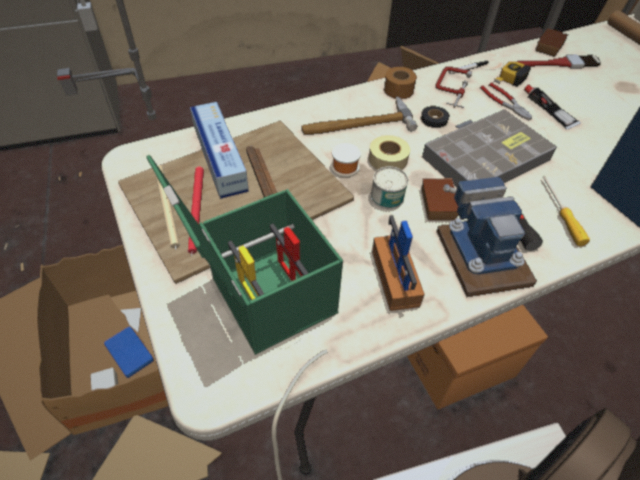

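The scene view shows the blue tab at about (263,322) in the rest, the red tab at (337,232) and the yellow at (343,200) in the case, with the lid open behind. The top view shows blue at (402,240), red (291,252) and yellow (245,268).

```bash
cat >> h.py <<'E'
RNG={"blue":((105,150,60),(125,255,255)),"yellow":((22,150,90),(34,255,255)),"red":((0,170,90),(8,255,255)),"green":((65,80,30),(85,255,255)),"wood":((8,120,60),(18,255,255))}
def mask(c,k): return cv2.inRange(hsv(c),*RNG[k])>0
def tab(P,m,box,zr):
    Q=P[m]; Q=Q[np.all(np.isfinite(Q),1)]
    s=(Q[:,0]>box[0])&(Q[:,0]<box[1])&(Q[:,1]>box[2])&(Q[:,1]<box[3])&(Q[:,2]>zr[0])&(Q[:,2]<zr[1])
    return Q[s]
def rect(Q):
    (c,(w,h),a)=cv2.minAreaRect(Q[:,:2].astype(np.float32)); return np.array(c),w,h,a
E
python3 - <<'E'
from h import *
for n in ["scene","top"]:
    c=dict(np.load(f"/tmp/{n}.npz")); P=pts(c)
    for k,w in (("blue",{"scene":(263,325),"top":(402,240)}),("red",{"scene":(337,232),"top":(291,252)}),("yellow",{"scene":(343,200),"top":(245,262)}),("green",{"scene":(330,270),"top":(290,300)}),("wood",{"scene":(270,370),"top":(398,285)})):
        u,v=w[n]; m=mask(c,k)
        nl,L,st,ce=cv2.connectedComponentsWithStats(m.astype(np.uint8))
        l=L[v-4:v+5,u-4:u+5]; l=l[l>0]
        if not len(l): print(n,k,"none",hsv(c)[v,u]); continue
        M=L==np.bincount(l).argmax(); Q=P[M]; Q=Q[np.isfinite(Q[:,0])]
        print(n,k,len(Q),np.percentile(Q,[2,50,98],axis=0).round(1).tolist(),"rect",rect(Q) )
        if k in("blue","red","yellow"):
            for lo in range(40,190,10):
                q=Q[(Q[:,2]>lo)&(Q[:,2]<=lo+10)]
                if len(q)>5: r=rect(q);print("   ",lo,len(q),r[0].round(1),np.round(r[1:],1))
E
```

```text
scene blue 587 [[463.5, -21.8, 98.9], [483.6, -19.0, 132.1], [500.9, -10.8, 148.5]] rect (array([480.839, -15.753]), 11.472978591918945, 41.23748779296875, 82.20674133300781)
    90 22 [479.3 -18.2] [ 3.2 38.9 83. ]
    100 85 [481.6 -18.9] [39.9  7.1  0.8]
    110 79 [482.3 -19.5] [37.5  4.9  0.6]
    120 89 [482.3 -20. ] [37.7  6.8  2.1]
    130 96 [482.2 -19.5] [38.6  8.1  4.7]
    140 215 [481.8 -15.6] [11.  38.9 82.2]
scene red 398 [[498.3, 171.5, 123.5], [516.8, 177.2, 143.5], [534.5, 187.6, 153.3]] rect (array([488.62 , 215.134]), 37.54920196533203, 165.52415466308594, 38.426021575927734)
    120 68 [516.9 176.4] [36.6  4.4 14.3]
    130 101 [516.8 176.1] [36.4  4.9 12.9]
    140 99 [515.5 180.2] [37.6 14.4 19.9]
    150 128 [517.5 168.3] [37.9 42.5  5.1]
scene yellow 567 [[476.4, 252.7, 102.6], [496.1, 258.0, 132.4], [514.4, 268.7, 153.5]] rect (array([483.409, 266.59 ]), 30.05060577392578, 61.16029739379883, 64.76021575927734)
    100 74 [482.1 265.9] [26.1 59.3 61.1]
    110 96 [482.9 265.9] [27.6 60.9 62.8]
    120 88 [483.  265.5] [26.9 58.8 60.8]
    130 93 [497.5 256.8]
[... 1575 characters left out ...]
.9] [10.5  1.7 11.4]
    80 17 [515.4 271.7] [37.8  0.9 13.6]
    90 6 [505.  269.8] [38.2  0.9 13.2]
    100 21 [491.  267.9] [36.1  6.5 25.9]
    110 39 [490.4 267.8] [33.7  8.3 30.5]
    120 44 [489.1 267.4] [32.6  9.5 33.1]
    130 39 [489.4 267.1] [33.3  7.7 29.9]
    140 53 [490.2 267.6] [34.3 10.4 33. ]
    150 126 [493.7 263.3] [38.6 11.9 13.1]
top green 11587 [[389.3, 128.1, 6.3], [454.9, 223.3, 110.3], [608.3, 332.4, 320.7]] rect (array([498.256, 246.589]), 187.54983520507812, 216.85012817382812, 14.247053146362305)
top wood 1522 [[408.3, -35.3, 10.1], [446.4, 5.5, 45.2], [546.2, 23.8, 48.9]] rect (array([478.183, -10.547]), 58.676612854003906, 147.6909637451172, 83.47644805908203)
```

send_rows(
  targets=[
    [[0,0,0],0.9],
    [[0,0,0],0.9],
    [[0,0,0],0.9],
    [[0,0,0],0.88],
    [[0,0,0],0],
  ],
  jaw=-1,
)

```text
time_s: 0.72
position: [191.1, -594.8, 255.9]
tool_rot: [[0.993, -0.118, -0.0], [-0.118, -0.993, 0.001], [-0.001, -0.001, -1.0]]
wrist_force: [0.3, 1.0, -0.2]
grip_width: 85.7
grip_force: 0.0
```

```bash
cat >> h.py <<'E'
def go(x,y,z,yaw=None):
    s=read_state(); R=np.array(s["tool_rot"]); p=np.array(s["position"])
    print("t",s["time_s"],"pos",p,"yaw",np.degrees(np.arctan2(R[1,0],R[0,0])),"tilt",R[:,2],"F",s["wrist_force"],"w",s["grip_width"],"gf",s["grip_force"])
    d=R.T@(np.array([x,y,z])-p); print("shift mm",d,"units of 40:",d/40)
    if yaw is not None: print("turn units",-(np.radians(yaw)-np.arctan2(R[1,0],R[0,0]))/0.12)
E
python3 -c "
from h import *
go(481,-13,250,-6.8)"
```

```text
t 0.725 pos [ 191.116 -594.809  255.913] yaw -6.769961050354077 tilt [-0.     0.001 -1.   ] F [ 0.3    0.955 -0.183] w 85.68351882256842 gf 0.0
shift mm [ 219.28  -611.921    6.18 ] units of 40: [  5.482 -15.298   0.155]
turn units 0.004368988126351193
```

send_rows(
  targets=[
    [[0.34,-0.95,0.01],0],
    [[0.34,-0.95,0.01],0],
    [[0.34,-0.95,0.01],0],
    [[0.34,-0.95,0.01],0],
    [[0.34,-0.95,0.01],0],
    [[0.34,-0.95,0.01],0],
    [[0.34,-0.95,0.01],0],
    [[0.34,-0.95,0.01],0],
    [[0.34,-0.95,0.01],0],
    [[0.34,-0.95,0.01],0],
    [[0.34,-0.95,0.01],0],
    [[0.34,-0.95,0.01],0],
    [[0.34,-0.95,0.01],0],
    [[0.34,-0.95,0.01],0],
    [[0.34,-0.95,0.01],0],
    [[0.34,-0.95,0.01],0],
    [[0,0,0],0],
    [[0,0,0],0],
  ],
)

```text
time_s: 2.98
position: [478.9, -17.8, 249.7]
tool_rot: [[0.993, -0.117, -0.001], [-0.117, -0.993, -0.001], [-0.001, 0.001, -1.0]]
wrist_force: [-0.7, -0.2, -0.0]
grip_width: 85.3
grip_force: 0.0
```

Run:
```python
from h import *
go(481,-13,250,-6.8)
c=camera("wrist"); save(c,"w1.png"); np.savez("/tmp/w1.npz",**c); print(c["eye"],c["attitude"])
P=pts(c); Q=tab(P,mask(c,"blue"),(420,540,-60,40),(100,170))
for lo,hi in((100,140),(140,160)):
    q=Q[(Q[:,2]>lo)&(Q[:,2]<hi)]
    if len(q): print(len(q),np.percentile(q,[1,50,99],axis=0),rect(q))
```

```text
t 2.975 pos [478.912 -17.796 249.673] yaw -6.730137829069732 tilt [-0.001 -0.001 -1.   ] F [-0.663 -0.19  -0.049] w 85.3464036654657 gf 0.0
shift mm [ 1.511 -5.007 -0.331] units of 40: [ 0.038 -0.125 -0.008]
turn units 0.010161040877702001
[554.138 -27.088 367.528] [[-0.117  0.949  0.293]
 [-0.993 -0.112 -0.034]
 [ 0.    -0.295  0.956]]
245 [[490.2   -21.502 100.962]
 [500.319 -16.307 122.914]
 [500.918 -10.767 139.21 ]] (array([494.031, -19.166]), 19.379405975341797, 9.147690773010254, 32.44309616088867)
1360 [[462.251 -20.967 141.108]
 [482.97  -14.022 146.779]
 [500.513  -7.131 148.456]] (array([481.152, -13.753]), 11.619880676269531, 39.60500717163086, 83.32913970947266)
```

View pics/w1.png

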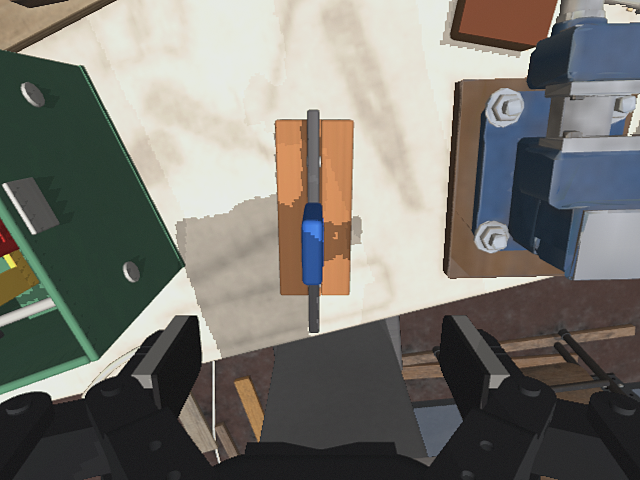

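The wrist view shows the blue tab at about (313,245), between the fingers, with the bar along the tool's x. All three cameras agree on about (481,-14).

send_rows(
  targets=[
    [[0.055,-0.1,0.4],0],
    [[0,0,0.7],0],
    [[0,0,0.7],0],
    [[0,0,0.7],0],
    [[0,0,0.4],0],
    [[0,0,0],0],
    [[0,0,0],0],
  ],
)

```text
time_s: 3.9
position: [482.1, -13.7, 134.1]
tool_rot: [[0.993, -0.119, 0.0], [-0.119, -0.993, -0.0], [0.0, -0.0, -1.0]]
wrist_force: [-0.8, 0.8, 0.3]
grip_width: 85.5
grip_force: 0.0
```

send_rows(
  targets=[
    [[0,0,0],0],
    [[0,0,0],0],
    [[0,0,0],0],
    [[0,0,0],0],
    [[0,0,0],0],
    [[0,0,0],0],
    [[0,0,0],0],
    [[0,0,0],0],
  ],
  jaw=1,
)

```text
time_s: 4.9
position: [482.2, -13.4, 134.1]
tool_rot: [[0.993, -0.119, 0.001], [-0.119, -0.993, -0.0], [0.0, -0.0, -1.0]]
wrist_force: [-0.3, -0.7, 6.1]
grip_width: 11.1
grip_force: 58.7
```

Run:
```python
from h import *
go(481,-13.8,260,14.3)
```

```text
t 4.9 pos [482.169 -13.4   134.129] yaw -6.8069818479067985 tilt [ 0.001 -0.    -1.   ] F [-0.306 -0.689  6.074] w 11.146772990420141 gf 58.71454060077667
shift mm [  -1.051    0.529 -125.871] units of 40: [-0.026  0.013 -3.147]
turn units -3.069886070038756
```

send_rows(
  targets=[
    [[0,0,-0.2],0],
    [[0,0,-0.5],0],
    [[0,0,-0.7],0],
    [[0,0,-0.7],0],
    [[0,0,-0.7],0],
    [[0,0,-0.7],0],
    [[0,0,-0.7],0],
    [[0,0,0],-0.75],
    [[0,0,0],-0.75],
    [[0,0,0],-0.75],
    [[0,0,0],-0.82],
    [[0,0,0],0],
  ],
)

```text
time_s: 6.4
position: [481.7, -13.5, 301.9]
tool_rot: [[0.969, 0.246, -0.0], [0.246, -0.969, -0.0], [-0.0, -0.0, -1.0]]
wrist_force: [-0.5, -1.0, -0.7]
grip_width: 11.3
grip_force: 58.3
```

Run:
```python
from h import *
go(505.5,221.5,300,14.3)
c=camera("wrist"); np.savez("/tmp/w2.npz",**c); save(c,"w2.png")
c=camera("scene"); np.savez("/tmp/s2.npz",**c); save(c,"s2.png")
for n in ("w2","s2"):
    c=dict(np.load(f"/tmp/{n}.npz")); P=pts(c)
    m=mask(c,"green")&(np.abs(P[...,2]-160)<4); Q=P[m]; print(n,"rim",len(Q),rect(Q))
    Q=P[mask(c,"blue")&(P[...,2]>200)]; print("blue",len(Q),np.percentile(Q,[1,50,99],axis=0))
```

```text
t 6.4 pos [481.651 -13.543 301.948] yaw 14.260599317721269 tilt [-0. -0. -1.] F [-0.538 -0.996 -0.723] w 11.347949623359524 gf 58.29998731613159
shift mm [  81.014 -221.925    1.931] units of 40: [ 2.025 -5.548  0.048]
turn units -0.005730596944133795
w2 rim 3562 (array([499.719, 171.058]), 152.0218048095703, 77.35198974609375, 13.955159187316895)
blue 5934 [[462.843 -22.506 269.177]
 [490.872 -12.617 314.228]
 [500.425  -4.895 316.024]]
s2 rim 1278 (array([504.639, 222.925]), 185.5176544189453, 177.1581268310547, 14.250909805297852)
blue 1466 [[426.754 -31.438 201.354]
 [482.291 -17.583 244.609]
 [536.576  -3.1   315.513]]
```

View pics/w2.png

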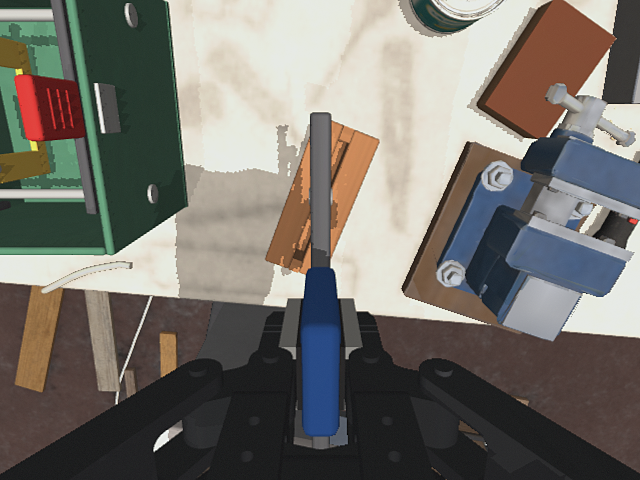

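The wrist view shows blue firmly held, its bar running straight up the image at column 320. The case is at the left, with the red tab at (50,107).

send_rows(
  targets=[
    [[0.25,-0.4,0],0],
    [[0.25,-0.75,0],0],
    [[0.25,-0.75,0],0],
    [[0.25,-0.75,0],0],
    [[0.25,-0.75,0],0],
    [[0.25,-0.75,0],0],
    [[0.25,-0.75,0],0],
    [[0.3,-0.65,0],0],
    [[0,0,0],0],
    [[0,0,0],0],
  ],
)

```text
time_s: 7.75
position: [506.5, 221.3, 301.7]
tool_rot: [[0.969, 0.246, -0.0], [0.246, -0.969, -0.001], [-0.001, 0.001, -1.0]]
wrist_force: [-0.2, 0.5, -1.7]
grip_width: 11.1
grip_force: 58.5
```

Run:
```python
from h import *
go(505.5,221.5,300,14.3)
for n in ("wrist","scene","top"):
    c=camera(n); np.savez(f"/tmp/{n}3.npz",**c); save(c,n+"3.png"); P=pts(c)
    m=mask(c,"green")&(np.abs(P[...,2]-160)<4); Q=P[m]; print(n,"rim",len(Q),rect(Q))
    for k,z in(("red",(146,158)),("yellow",(146,158)),("blue",(310,325)),("blue",(275,310)),("blue",(180,250))):
        q=tab(P,mask(c,k),(400,620,140,310),z)
        if len(q)>5: print(k,len(q),rect(q),np.median(q[:,2]))
```

```text
t 7.75 pos [506.546 221.258 301.676] yaw 14.227696901479039 tilt [-0.    -0.001 -1.   ] F [-0.211  0.525 -1.656] w 11.106615887266193 gf 58.475419878959656
shift mm [-0.953 -0.493  1.676] units of 40: [-0.024 -0.012  0.042]
turn units -0.010516059404871991
wrist rim 7739 (array([504.105, 223.078]), 187.9249267578125, 172.38912963867188, 14.461831092834473)
red 942 (array([515.493, 182.238]), 39.78104019165039, 11.553350448608398, 14.475069999694824) 151.7275558410574
yellow 490 (array([494.954, 262.923]), 39.50511932373047, 12.215511322021484, 14.138229370117188) 152.0085258340058
blue 4281 (array([505.721, 220.393]), 40.09510040283203, 11.603504180908203, 14.036206245422363) 314.31165264393843
blue 1467 (array([523.282, 224.826]), 4.08990478515625, 11.853840827941895, 14.783167839050293) 295.8361549911565
scene rim 1087 (array([504.6  , 222.211]), 185.9166717529297, 176.21730041503906, 14.284811019897461)
red 171 (array([515.626, 180.988]), 39.603248596191406, 13.160004615783691, 12.56325912475586) 151.34329191415407
blue 46 (array([506.579, 218.358]), 19.071678161621094, 38.1275558
[... 241 characters left out ...]
717475891113) 219.99326012475888
top rim 1117 (array([502.895, 226.408]), 187.2187042236328, 175.63673400878906, 13.809364318847656)
red 47 (array([502.898, 179.919]), 12.810676574707031, 11.359089851379395, 16.914142608642578) 152.1727044760014
yellow 149 (array([494.549, 263.49 ]), 37.34149169921875, 12.659192085266113, 15.111310958862305) 152.39170445539992
blue 118 (array([501.622, 220.375]), 32.668025970458984, 11.991423606872559, 8.14031982421875) 315.4105831070614
blue 154 (array([489.621, 219.927]), 14.624267578125, 8.190518379211426, 55.359134674072266) 292.2540349100362
blue 561 (array([503.577, 220.286]), 111.42401885986328, 6.241997718811035, 14.274438858032227) 205.6300412397536
```

View pics/wrist3.png

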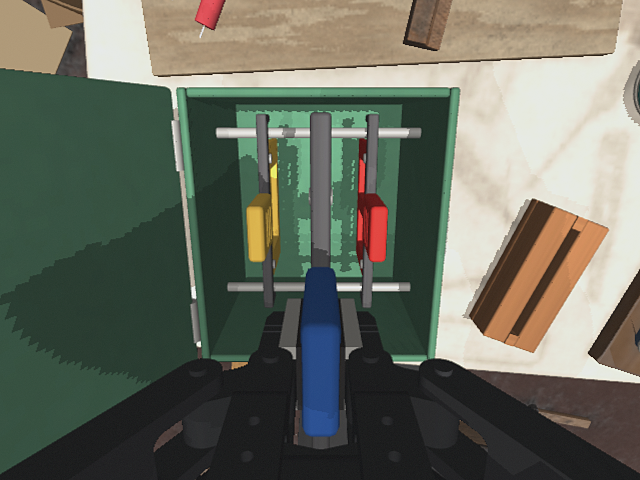

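View pics/scene3.png

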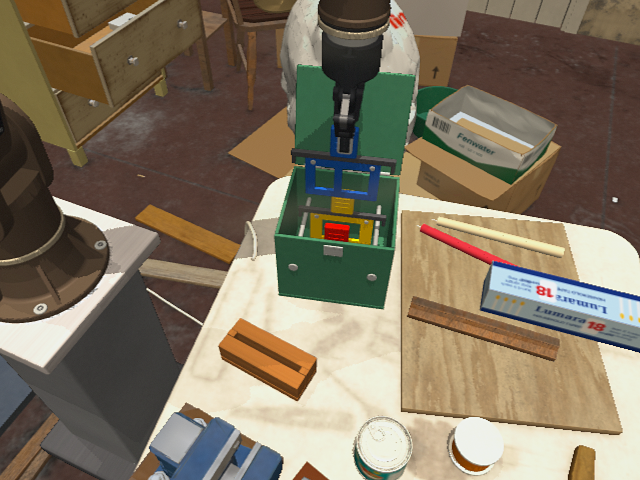

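The wrist view shows the held bar (320,110–270) parallel to and between the yellow tab (260,228) and the red tab (375,228), with the rails at rows 132 and 287. It needs about 2 mm towards yellow. The scene view shows blue hanging level.

send_rows(
  targets=[
    [[-0.01,-0.05,0.3],0],
    [[0,0,0.6],0],
    [[0,0,0.6],0],
    [[0,0,0.4],0],
    [[0,0,0],0],
  ],
)

```text
time_s: 8.52
position: [505.0, 223.2, 224.6]
tool_rot: [[0.969, 0.247, -0.002], [0.247, -0.969, -0.001], [-0.003, 0.0, -1.0]]
wrist_force: [0.6, -0.3, -0.6]
grip_width: 11.0
grip_force: 58.5
```

send_rows(
  targets=[
    [[0,0,0.25],0],
    [[0,0,0.25],0],
    [[0,0,0.25],0],
    [[0,0,0.25],0],
    [[0,0,0.25],0],
    [[0,0,0.25],0],
    [[0,0,0],0],
  ],
)

```text
time_s: 9.4
position: [505.3, 223.5, 165.0]
tool_rot: [[0.969, 0.247, -0.001], [0.247, -0.969, -0.001], [-0.002, 0.0, -1.0]]
wrist_force: [-0.4, -0.3, -0.9]
grip_width: 11.2
grip_force: 58.5
```

Run:
```python
from h import *
go(505.5,222.8,139,14.3)
c=camera("wrist"); save(c,"wrist4.png"); P=pts(c)
for k,z in(("red",(146,158)),("yellow",(146,158)),("blue",(160,180))):
    q=tab(P,mask(c,k),(400,620,140,310),z)
    if len(q)>5: print(k,len(q),rect(q),np.median(q[:,2]))
```

```text
t 9.4 pos [505.268 223.476 164.962] yaw 14.299369711586678 tilt [-0.001 -0.001 -1.   ] F [-0.408 -0.281 -0.884] w 11.24333744479061 gf 58.49041521549225
shift mm [ 0.098  0.703 25.962] units of 40: [0.002 0.018 0.649]
turn units -9.167173374707849e-05
red 2530 (array([517.395, 182.957]), 36.04205322265625, 11.675328254699707, 13.67211627960205) 151.70786091776375
yellow 887 (array([496.883, 263.507]), 36.07720947265625, 12.556638717651367, 14.441296577453613) 151.76287752398022
blue 4969 (array([504.309, 222.751]), 40.5086669921875, 12.27276611328125, 14.194427490234375) 177.45931568860163
```

View pics/wrist4.png

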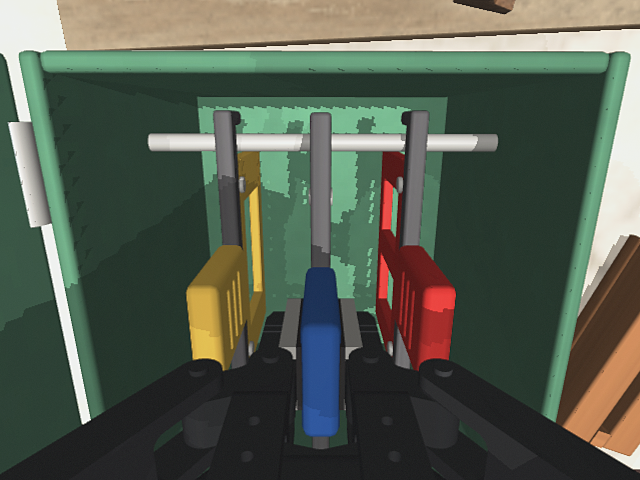

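The wrist view shows blue (320,350) centred between yellow (215,305) and red (428,305), with its bar end over the far rail at (320,140). Before going deeper I'll check how low the gripper knuckles hang.

Run:
```python
from h import *
s=read_state();R=np.array(s["tool_rot"]);p=np.array(s["position"])
c=camera("wrist"); P=pts(c); T=(P-p)@R   # tool frame
h=hsv(c); dark=(h[...,2]<70)&(T[...,2]<30)&(h[...,1]<90)
for lo,hi in((20,25),(25,30),(30,36),(36,45),(45,60),(60,90)):
    m=dark&(np.abs(T[...,1])>lo)&(np.abs(T[...,1])<=hi)
    if m.sum(): print(lo,hi,m.sum(),"max tool z",np.percentile(T[...,2][m],[50,95,99]), "x",np.percentile(T[...,0][m],[2,98]))
```

```text
20 25 1524 max tool z [-24.715  20.326  28.247] x [ 1.738 86.909]
25 30 4241 max tool z [-30.652   7.084  24.207] x [-9.911 86.851]
30 36 6888 max tool z [-33.633 -21.969  23.014] x [-10.173  86.836]
36 45 12749 max tool z [-45.347 -26.937  20.786] x [-7.643 86.809]
45 60 7619 max tool z [-52.707  14.894  26.493] x [11.295 86.91 ]
60 90 34944 max tool z [13.358 28.14  29.619] x [-27.387  86.752]
```

send_rows(
  targets=[
    [[0,0,0.15],0],
    [[0,0,0.15],0],
    [[0,0,0.15],0],
    [[0,0,0.1],0],
    [[0,0,0],0],
  ],
)

```text
time_s: 10.12
position: [505.5, 223.7, 143.5]
tool_rot: [[0.969, 0.247, -0.001], [0.247, -0.969, -0.0], [-0.001, 0.0, -1.0]]
wrist_force: [-0.2, 0.1, -1.4]
grip_width: 11.1
grip_force: 58.5
```

send_rows(
  targets=[
    [[0,0,0.03],0],
    [[0,0,0.03],0],
    [[0,0,0.03],0],
    [[0,0,0],0],
  ],
)

```text
time_s: 10.62
position: [505.7, 223.7, 140.2]
tool_rot: [[0.969, 0.247, -0.0], [0.247, -0.969, -0.0], [-0.0, 0.0, -1.0]]
wrist_force: [0.3, -0.5, -1.1]
grip_width: 11.3
grip_force: 58.5
```

send_rows(
  targets=[
    [[0,0,0.02],0],
    [[0,0,0.02],0],
    [[0,0,0.01],0],
    [[0,0,0],0],
  ],
)

```text
time_s: 11.12
position: [505.8, 223.8, 139.0]
tool_rot: [[0.969, 0.247, 0.001], [0.247, -0.969, -0.0], [0.001, 0.0, -1.0]]
wrist_force: [-2.8, -1.7, 6.7]
grip_width: 11.3
grip_force: 59.8
```

Run:
```python
from h import *
go(505.5,222.8,139,14.3)
c=camera("wrist"); P=pts(c)
for k,z in(("red",(146,158)),("yellow",(146,158)),("blue",(146,160))):
    q=tab(P,mask(c,k),(400,620,140,310),z)
    if len(q)>5: print(k,len(q),rect(q),np.median(q[:,2]))
```

```text
t 11.125 pos [505.794 223.808 138.959] yaw 14.295993003603174 tilt [ 0.001 -0.    -1.   ] F [-2.759 -1.682  6.738] w 11.279028471973623 gf 59.78082597255707
shift mm [-0.534  0.904 -0.041] units of 40: [-0.013  0.023 -0.001]
turn units -0.0005827940020015447
red 1557 (array([515.76, 182.71]), 39.67005157470703, 11.87226676940918, 13.908803939819336) 151.16667928250718
yellow 908 (array([495.761, 262.779]), 38.60836410522461, 11.838639259338379, 14.554931640625) 151.18510693494846
blue 4358 (array([504.926, 222.846]), 40.1288948059082, 11.73061752319336, 14.340106964111328) 151.62585324029635
```

Contact came at exactly the hung height, and the blue top is level with the others. Next I open the jaws partway and back straight up.

send_rows(
  targets=[
    [[0,0,0],0],
    [[0,0,0],0],
    [[0,0,0],0],
    [[0,0,0],0],
  ],
  jaw=0.36,
)

```text
time_s: 11.68
position: [505.7, 223.7, 138.2]
tool_rot: [[0.969, 0.247, -0.0], [0.247, -0.969, -0.0], [-0.0, 0.0, -1.0]]
wrist_force: [-0.2, 0.1, 0.7]
grip_width: 27.4
grip_force: 0.0
```

send_rows(
  targets=[
    [[0,0,-0.1],0],
    [[0,0,-0.2],0],
    [[0,0,-0.5],0],
    [[0,0,-0.7],0],
    [[0,0,-0.8],0],
    [[0,0,-0.8],0],
    [[0,0,-0.8],0],
    [[0,0,0],0],
  ],
)

```text
time_s: 12.68
position: [506.7, 224.7, 297.5]
tool_rot: [[0.969, 0.247, 0.005], [0.247, -0.969, 0.002], [0.005, -0.001, -1.0]]
wrist_force: [0.0, 0.7, -0.7]
grip_width: 27.4
grip_force: 0.0
```

Run:
```python
from h import *
go(505.5,222.8,300,14.3)
c=camera("wrist"); save(c,"wrist5.png"); P=pts(c)
for k,z in(("red",(146,158)),("yellow",(146,158)),("blue",(146,160))):
    q=tab(P,mask(c,k),(400,620,140,310),z)
    if len(q)>5: print(k,len(q),rect(q),np.median(q[:,2]))
for n in("scene","top"):
    c=camera(n); P=pts(c); m=mask(c,"green"); Q=P[m]; Q=Q[np.isfinite(Q[:,0])]
    Q=Q[(Q[:,2]>180)&(Q[:,2]<340)&(Q[:,1]>250)&(Q[:,1]<450)]
    n_=np.array([-.247,.969]);u=np.array([.969,.247]); a=Q[:,:2]@n_; b=Q[:,:2]@u
    print(n,len(Q),"z",np.percentile(Q[:,2],[1,99]),"u",np.percentile(b,[1,99]))
    for z in(190,230,270,310,325):
        s=np.abs(Q[:,2]-z)<6
        if s.sum(): print(z,np.median(a[s]),np.percentile(a[s],[5,95]))
```

```text
t 12.675 pos [506.716 224.653 297.504] yaw 14.29839107195949 tilt [ 0.005  0.002 -1.   ] F [ 0.026  0.68  -0.749] w 27.424920455988147 gf 0.0
shift mm [-1.623  1.492 -2.506] units of 40: [-0.041  0.037 -0.063]
turn units -0.00023400909778814594
red 949 (array([515.625, 182.431]), 38.900001525878906, 11.620075225830078, 14.399368286132812) 151.73884726100334
yellow 499 (array([495.188, 263.036]), 39.111732482910156, 12.235406875610352, 14.2129545211792) 151.95078022090456
blue 989 (array([504.871, 222.728]), 39.703277587890625, 11.60035514831543, 14.050302505493164) 151.7300994570216
scene 7658 z [181.487 326.898] u [452.664 635.521]
190 183.57439241211665 [180.852 186.579]
230 193.7932297824188 [190.965 196.593]
270 203.9586884678526 [201.331 206.709]
310 214.0140138262375 [211.343 216.924]
325 217.57995955997944 [215.123 220.991]
top 1108 z [183.984 329.773] u [451.047 622.701]
190 186.12150130592556 [182.913 193.11 ]
230 194.647253458862 [192.548 199.966]
270 204.69191570763084 [202.602 209.805]
310 215.0185391175909 [212.87  219.596]
325 221.2383374138057 [217.666 223.732]
```

View pics/wrist5.png

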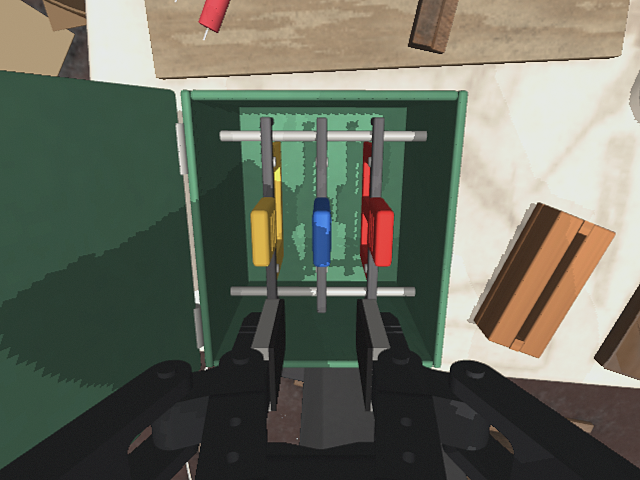

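The wrist view shows blue (322,232) hanging on both rails (rows 135 and 292), mid-way between yellow (262,235) and red (382,232), which haven't moved. Before going over the lid I'll check that the space behind it is free.

Run:
```python
from h import *
n_=np.array([-.247,.969]);u_=np.array([.969,.247])
for n in("scene","top","wrist"):
    c=camera(n); Q=pts(c).reshape(-1,3); Q=Q[np.isfinite(Q[:,0])]
    a=Q[:,:2]@n_; b=Q[:,:2]@u_
    for lo in(230,260,300,350,400,500):
        s=(a>lo)&(a<lo+100)&(b>380)&(b<720)&(Q[:,2]>150)
        if s.sum()>3: print(n,lo,s.sum(),"z",np.percentile(Q[s,2],[2,98]),"n",np.percentile(a[s],[2,98]),"u",np.percentile(b[s],[2,98]))
w=543*u_+275*n_; print(w)
go(w[0],w[1],385,14.3)
```

```text
[458.242 400.596]
t 12.975 pos [505.302 223.44  293.369] yaw 14.296448328482752 tilt [-0.002 -0.001 -1.   ] F [0.053 0.402 0.664] w 27.288758034436917 gf 0.0
shift mm [  -2.015 -183.257  -91.695] units of 40: [-0.05  -4.581 -2.292]
turn units -0.0005165696827109009
```

send_rows(
  targets=[
    [[0,0,-0.4],0],
    [[0,0,-0.7],0],
    [[0,0,-0.7],0],
    [[0,0,-0.6],0],
    [[0,0,0],0],
  ],
  jaw=1,
)

```text
time_s: 13.6
position: [506.3, 224.4, 392.9]
tool_rot: [[0.969, 0.247, 0.004], [0.247, -0.969, 0.002], [0.004, -0.001, -1.0]]
wrist_force: [-0.1, -0.4, 0.0]
grip_width: 0.3
grip_force: 0.0
```

send_rows(
  targets=[
    [[0,-0.4,0],0],
    [[0,-0.7,0],0],
    [[0,-0.7,0],0],
    [[0,-0.7,0],0],
    [[0,-0.7,0],0],
    [[0,-0.7,0],0],
    [[0,-0.7,0],0],
    [[0,0,0],0],
    [[0,0,0],0],
  ],
)

```text
time_s: 14.72
position: [460.0, 402.0, 389.5]
tool_rot: [[0.969, 0.247, -0.001], [0.247, -0.969, -0.001], [-0.001, 0.001, -1.0]]
wrist_force: [0.4, -0.4, -1.0]
grip_width: 0.1
grip_force: 0.0
```

Run:
```python
from h import *
go(458,400.5,325,14.3)
c=camera("scene"); save(c,"s6.png")
```

```text
t 14.725 pos [459.989 402.007 389.523] yaw 14.324149088473842 tilt [-0.001 -0.001 -1.   ] F [ 0.401 -0.365 -0.99 ] w 0.13407214761914882 gf 0.0
shift mm [-2.227  0.909 64.527] units of 40: [-0.056  0.023  1.613]
turn units 0.00351234254353285
```

View pics/s6.png

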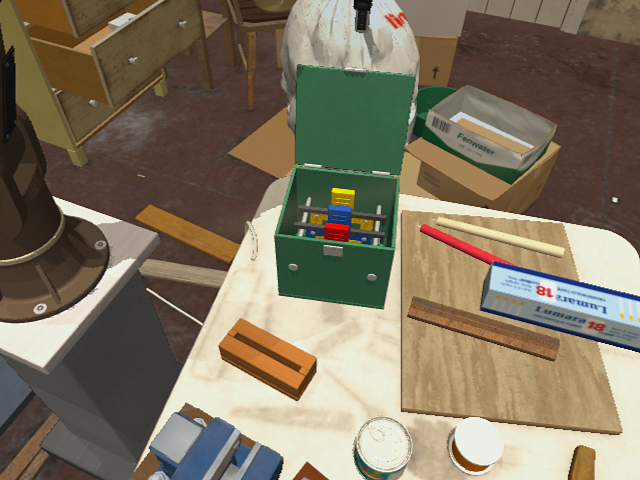

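The scene view shows all three templates in line in the case, with the gripper behind and above the open lid (345,68) and the way clear. Next I lower the closed fingers behind the lid and push it over.

send_rows(
  targets=[
    [[0,0,0.5],0],
    [[0,0,0.6],0],
    [[0,0,0.45],0],
    [[0,0,0],0],
  ],
)

```text
time_s: 15.28
position: [460.4, 400.5, 327.0]
tool_rot: [[0.969, 0.245, -0.002], [0.245, -0.969, -0.002], [-0.002, 0.002, -1.0]]
wrist_force: [0.2, 0.3, -0.3]
grip_width: 0.1
grip_force: 0.0
```

send_rows(
  targets=[
    [[0,0.25,0],0],
    [[0,0.25,0],0],
    [[0,0.25,0],0],
    [[0,0.25,0],0],
    [[0,0.25,0],0],
    [[0,0.25,0],0],
    [[0,0.25,0],0],
    [[0,0.25,0],0],
  ],
)

```text
time_s: 16.27
position: [480.2, 323.8, 328.2]
tool_rot: [[0.969, 0.247, -0.0], [0.247, -0.969, -0.0], [-0.0, 0.0, -1.0]]
wrist_force: [0.6, 0.6, 0.7]
grip_width: -0.3
grip_force: 0.1
```

```bash
cat > lid.py <<'E'
from h import *
go(458,400.5,325,14.3)
n_=np.array([-.247,.969]);u_=np.array([.969,.247])
c=camera("scene"); P=pts(c); Q=P[mask(c,"green")]; Q=Q[np.isfinite(Q[:,0])]
a=Q[:,:2]@n_; b=Q[:,:2]@u_
s=(b>440)&(b<650)&(a>-20)&(a<260)&(Q[:,2]>166); Q=Q[s]; a=a[s]
print("lid pts",len(Q)); 
if len(Q)>50:
    i=Q[:,2]>np.percentile(Q[:,2],97); print("top z",np.median(Q[i,2]),"n there",np.median(a[i]))
E
python3 lid.py
```

```text
t 16.275 pos [480.19  323.829 328.233] yaw 14.293713214389951 tilt [-0. -0. -1.] F [0.575 0.572 0.734] w -0.2521620834810333 gf 0.06437103962525725
shift mm [ -2.574 -79.776   3.223] units of 40: [-0.064 -1.994  0.081]
turn units -0.0009143759021864688
lid pts 9878
top z 333.06554197311397 n there 174.44128235882405
```

send_rows(
  targets=[
    [[0,0.25,0],0],
    [[0,0.25,0],0],
    [[0,0.2,0],0],
    [[0,0.2,0],0],
    [[0,0,0],0],
    [[0,0,0],0],
  ],
)

```text
time_s: 17.08
position: [488.8, 289.9, 328.4]
tool_rot: [[0.969, 0.247, 0.0], [0.247, -0.969, 0.0], [0.0, -0.0, -1.0]]
wrist_force: [0.2, 0.6, 0.7]
grip_width: -0.2
grip_force: 0.0
```

send_rows(
  targets=[
    [[0,-0.2,-0.5],0],
    [[0,-0.2,-0.7],0],
    [[0,0,-0.7],0],
    [[0,0,0],0],
    [[0,0,0],0],
    [[0,0,0],0],
    [[0,0,0],0],
  ],
)

```text
time_s: 17.95
position: [484.8, 305.0, 403.6]
tool_rot: [[0.969, 0.247, -0.001], [0.247, -0.969, -0.001], [-0.001, 0.0, -1.0]]
wrist_force: [-0.2, 0.3, 0.4]
grip_width: 0.0
grip_force: 0.0
```

```bash
python3 lid.py
python3 - <<'E'
from h import *
c=camera("scene"); save(c,"s7.png")
E
```

```text
t 17.95 pos [484.81  304.957 403.555] yaw 14.295362563161552 tilt [-0.001 -0.001 -1.   ] F [-0.232  0.304  0.38 ] w 0.014056479411171443 gf 0.0
shift mm [ -2.292 -99.239  78.515] units of 40: [-0.057 -2.481  1.963]
turn units -0.0006744878473685656
lid pts 8305
top z 171.48383978445304 n there 35.661206385677445
```

View pics/s7.png

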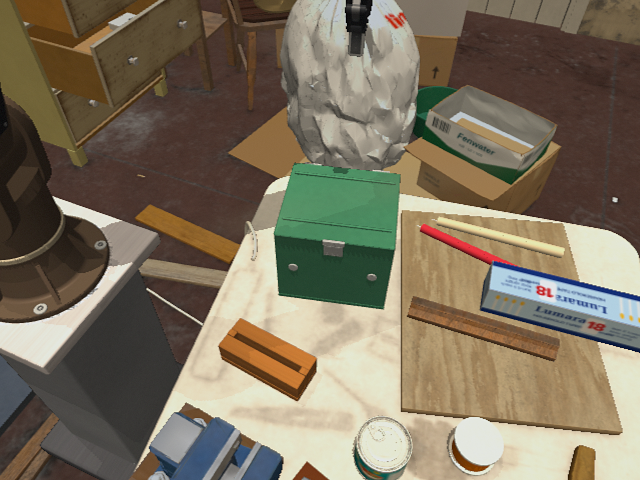

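The scene view shows the lid (340,200) lying flat and shut on the case, with the gripper clear above it.

```bash
python3 -c "
from cell import *
print(finish_job())"
```

```text
the job is handed in; nothing more can be done
None
```

The blue template hangs by both hooks on the rails between the red and yellow ones, which did not move measurably, the lid has fallen shut, and I handed the job in at about 18 s of the 62 s allowed; the hand-in gave no verdict.

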